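# Get the coffee grinder ready: set the grind dial and snap both hopper lids shut

## Task

Get the coffee grinder ready for use: turn the grind dial on its sloping front to 3, and press both bean-hopper lids down by their front tabs until each catch snaps in and holds the lid shut on its own. Do not force the thin plastic lids, and leave the other things round the grinder where they stand.

Things in the scene. Friction and masses are not known exactly. Their poses are not given: they have to be found in the camera images.
- grinder: Coffee grinder with an aluminium housing, 200 mm wide (y), 200 deep (x), 151 high with lids shut; it stands firm. Origin: centre of its underside, front at -x, +y its left as the robot sees it. Its black control panel rises from (x, z) = (-0.098, 0.093) to (-0.008, 0.145), so its normal leans 30 degrees from vertical toward -x. Behind it two bean hoppers lie side by side under hinged lids.
- left_hinge (a joint): Opening of the left lid, rad: 0 shut, up to 1.35. The hinge runs along the grinder's y through (0.0925, +0.049, 0.148), at the rear; the lid stays at any angle. About 0.1 rad before shut (11 mm at the tab) it meets a sprung catch; only a firmer push, 5 to 17 N at the tab (unlike for each lid, double halfway along it), takes it past, then it snaps to 0 and stays.
- left_lid: The left hopper lid: thin grey plastic plate, 100 mm long, 90 wide, 5 thick, with a 42 mm wide finger tab that sticks out 16 mm more at the front. Origin on the hinge axis at mid-width, x to the rear along the lid, y along the hinge, z out of the upper face. Over 40 N is forcing it.
- left_tab (a point): Point on the upper face of the left lid's tab, mid-width, 109 mm from the hinge axis, 10 mm behind the tab's front edge and 3 mm above the hinge axis when shut (0.151 above the worktop). Axes as the lid's.
- right_hinge (a joint): Opening of the right lid, rad: 0 shut, up to 1.35. The hinge runs along the grinder's y through (0.0925, -0.049, 0.148), at the rear; the lid stays at any angle. About 0.1 rad before shut (11 mm at the tab) it meets a sprung catch; only a firmer push, 5 to 17 N at the tab (unlike for each lid, double halfway along it), takes it past, then it snaps to 0 and stays.
- right_lid: The right hopper lid: thin grey plastic plate, 100 mm long, 90 wide, 5 thick, with a 42 mm wide finger tab that sticks out 16 mm more at the front. Origin on the hinge axis at mid-width, x to the rear along the lid, y along the hinge, z out of the upper face. Over 40 N is forcing it.
- right_tab (a point): Point on the upper face of the right lid's tab, mid-width, 109 mm from the hinge axis, 10 mm behind the tab's front edge and 3 mm above the hinge axis when shut (0.151 above the worktop). Axes as the lid's.
- grind_dial (a joint): Setting of the grind dial, rad, growing clockwise as seen looking at the panel. Eight clicks 0.30 apart: 1 is 0.00, 2 is 0.30, 3 is 0.60 ... 8 is 2.10; let go in between, it jumps to the nearer one. 0.16 N m takes it over a click. White numerals on the panel in an arc above the dial, 1 at the left, 8 at the right; the line on the dial points at the setting.
- dial_top (a point): Centre of the grind dial's outer face, at (-0.072, 0, 0.139) in the grinder's frame. z is the dial's axis, out of the panel, 30 degrees from vertical; x and y turn with the dial. A ridged steel drum, 41 mm diameter, 20 mm long, on a 49 mm flange 6.5 mm high; the outer face stands 26.5 mm above the panel.
- mug: Bystander: blue and white mug, 78 mm across without its handle and 92 mm high, left of the grinder. Origin: centre of its underside. Not to be moved.
- tea_box: Bystander: dark cardboard tea carton with a gabled top, 68 x 132 mm, 107 mm high, left of the grinder further back. Origin: centre of its underside. Not to be moved.
- spoon: Bystander: spoon, 188 mm long, 15 mm high, lying across in front of the grinder. Origin: under its middle. Not to be moved.
- tumbler: Bystander: upturned clear glass, 81 mm across, 93 mm high, right of the grinder. Origin: centre of its underside. Not to be moved.
- honey_jar: Bystander: lidded preserve jar, 71 mm across, 110 mm high, right of the grinder further back. Origin: centre of its underside. Not to be moved.

How it is judged (in metres and radians):
At the end, for the whole second after the job is handed in: Both lids are held shut by their catches (each within 0.03 rad, about 3 mm at the tab, of fully shut) and the dial rests in its click at 3 (0.60 rad, within 0.06) (value of joint each of left_hinge, right_hinge below 0.03 rad and value of joint grind_dial between 0.54 and 0.66 rad); the robot touches nothing.
It fails at once if a lid is forced: pressed with more than 40 N (contact force between any of the fingers, the arm and left_lid above 40 N or contact force between any of the fingers, the arm and right_lid above 40 N).
It fails at once if the mug, the tea carton, the spoon, the tumbler or the jar is moved by more than 30 mm (distance of any of mug, tea_box, spoon, tumbler, honey_jar from where it was at the start of the episode above 0.03 m).
It also fails if it takes over 58 s, if anything falls off the work surface, if the arm or the gripper's body presses on something with over 40 N, if the wrist force passes 120 N, or if a joint passes its speed limit or range.

## Robot

A 7-joint arm with a two-finger parallel gripper is mounted at the origin on a cart in front of the work surface, level with it; the furniture and walls round the work are solid. World frame = base frame: x ahead of the robot, y to its left, z up, the work surface at z = 0. Lengths are in mm, angles in rad, forces in N, time in s.
With the tool pointing down it reaches from about 425 to 875 mm from the base axis. Payload 8.4 kg.
Tool frame: the origin (TCP) lies at the very end of the fingers, on their centre line; the grasp point (between the pads) lies 19 mm behind it; z points along the fingers, y is the line along which they close (so a half turn about z gives the same grasp; the last joint's range is limited). The gripper opens to 87 mm and grips with 3 to 60 N. Pads are 19 mm wide; open, the fingers measure 117 mm over their backs; the gripper's body (75 mm by 190 mm) begins 51 mm behind the grasp point.
Start: joints at [-0.099, 0.333, 0.04, 1.465, -0.013, 1.343, -0.059], TCP at [649.972, -0.012, 222.546] pointing down, gripper open.
Joint ranges: [-2.58, 2.58], [-0.38, 2.09], [-1.3, 1.39], [0.25, 2.4], [-1.5, 4.64], [0.08, 2.09], [-2.65, 2.65]. Speed limits (rad/s): [2.22, 2.22, 2.79, 2.79, 3.14, 3.14, 3.14].

## Interface

Orientations are given as a unit quaternion [x, y, z, w].
In Python, from cell import robot, planner, vision, finish_job gives the robot as it stands. The module is installed in compiled form; this text tells all that it offers. Calls block until the motion is done:
- robot.goto(position, orientation): joint-space move of the TCP to a pose.
- robot.move_l(position, rot=None, v=150, stop_force=None): straight line of the TCP; rot=None keeps the orientation; v is the mean speed in mm/s. With stop_force (N) it stops when the force on the tool has changed by that much, and returns True; else False.
- robot.set_joints(angles): joint-space move.
- robot.ungrasp() and robot.grab(grip_force=None): open the fingers fully, or close them until they stop; grip_force is the grip in N (None keeps the last).
- robot.sleep(seconds).
- planner.inverse_kinematics(position, orientation): joint angles nearest the present ones, or None.
- vision.grab_frame(name): name is "scene" or "side" or "wrist"; returns a dict with "frame" (384x512x3 uint8, red, green, blue), "z_map" (384x512 float32, mm along the optical axis (not along the pixel's ray), 0 where there is no reading), "K" (3x3 intrinsics, pixels), "dist_coeffs" ([k1, k2, p1, p2, k3] as OpenCV has them; the pictures are not rectified), "R" (3x3) and "t" (3): a world point X has camera coordinates R X + t. Camera axes: x right, y down, z forward; pixel columns grow to the right and rows downward; lengths in mm; the calibration is good to about 2 mm. A picture is of the moment at which its call begins.
A pose or a line that the arm cannot do raises robot.Unreachable and nothing moves.
- finish_job(): hands the job in; it is judged then, once.
Readings, each from a call of its own:
- robot.current_time(): time.
- robot.current_joint_pos(): joint angles.
- robot.current_qvel(): joint speeds.
- robot.current_joint_torque(): joint torques, N m.
- robot.current_eef_pos(): TCP position.
- robot.current_eef_rot(): TCP orientation.
- robot.current_force(): force on the tool from outside, world axes, zero at the start.
- robot.current_wrist_torque(): the same for the moment, N m.
- robot.current_width(): opening from 0.0 (shut) to 1.0 (fully open).
- robot.current_gripper_force(): force on a finger pad.
Only numpy, scipy, OpenCV 4.12 (cv2) and the standard library are available. Lean on these libraries where they do the work, as an engineer would, in place of code of your own. Each camera call takes 0.05 s, during which the arm holds its last target. There are 200 camera calls.

## Working session

There is one attempt and no reset: what is moved stays moved. The work goes in short steps, each a Python script; the robot and the scene stay as the last script left them, time stands still between calls to the robot, and variables do not carry over. Pictures are saved under pics/ and viewed, at most 10 in all, crops included, and the job is handed in when it is done.

```bash
mkdir -p pics
cat > h.py <<'E'
import numpy as np, cv2
from cell import robot, planner, vision, finish_job
def world(f,u,v,z=None):
    """pixel -> world using z_map (median 3x3)"""
    u,v=int(round(u)),int(round(v))
    if z is None:
        p=f["z_map"][v-1:v+2,u-1:u+2]; p=p[p>0]; z=np.median(p) if p.size else np.nan
    xy=cv2.undistortPoints(np.array([[[u,v]]],float),np.array(f["K"]),np.array(f["dist_coeffs"]))[0,0]
    return np.array(f["R"]).T@(np.array([xy[0]*z,xy[1]*z,z])-np.array(f["t"]))
def cloud(f):
    h,w=f["z_map"].shape; uu,vv=np.meshgrid(np.arange(w),np.arange(h))
    xy=cv2.undistortPoints(np.stack([uu,vv],-1).reshape(-1,1,2).astype(float),np.array(f["K"]),np.array(f["dist_coeffs"]))[:,0]
    z=f["z_map"].reshape(-1,1)
    P=(np.hstack([xy*z,z])-np.array(f["t"]))@np.array(f["R"])
    P[z[:,0]==0]=np.nan
    return P.reshape(h,w,3)
E
python3 - <<'E'
from h import *
import pickle
a=[vision.grab_frame(n) for n in("scene","side","wrist")]
pickle.dump(a,open('f0.pkl','wb'))
im=np.vstack([np.hstack([a[0]["frame"],a[1]["frame"]]),np.hstack([a[2]["frame"],a[2]["frame"]*0])])
cv2.imwrite('pics/a.png',cv2.resize(im[...,::-1],(800,600),interpolation=cv2.INTER_AREA))
for f in a: print(-np.array(f["R"]).T@f["t"])
print(robot.current_time(),robot.current_eef_rot())
E
```

```text
[255.1888896  689.81439323 590.79949929]
[117.98489197 860.28526551 506.64889774]
[649.95450912  82.59049771 384.40193963]
0.15 [ 7.07136073e-01  7.07077214e-01 -4.65008393e-04 -4.14184866e-04]
```

View pics/a.png

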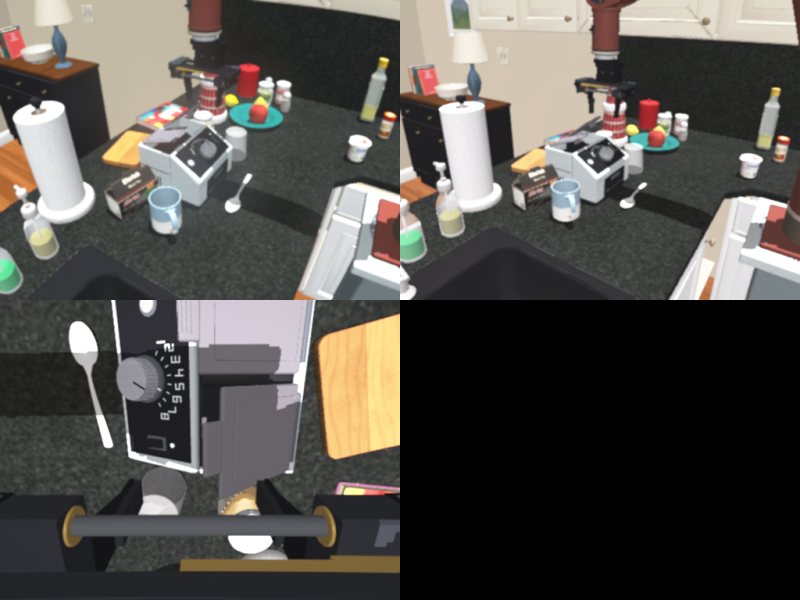

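Run:
```python
from h import *
import pickle
a=pickle.load(open('f0.pkl','rb')); f=a[2]
c=f["frame"][0:240,80:420,::-1]
cv2.imwrite('pics/b.png',cv2.resize(c,None,fx=2.3,fy=2.3,interpolation=cv2.INTER_CUBIC))
P=cloud(f)
for u,v in [(100,380-300)]: pass
np.set_printoptions(precision=0,suppress=True)
for v in range(10,240,15):
    print(v,[tuple(P[v,u].round().astype(int)) if np.isfinite(P[v,u,0]) else None for u in range(140,420,20)])
```

```text
10 [(np.int64(521), np.int64(174), np.int64(1)), (np.int64(573), np.int64(149), np.int64(106)), (np.int64(591), np.int64(146), np.int64(119)), (np.int64(608), np.int64(145), np.int64(126)), (np.int64(624), np.int64(143), np.int64(135)), (np.int64(641), np.int64(129), np.int64(191)), (np.int64(652), np.int64(131), np.int64(185)), (np.int64(664), np.int64(132), np.int64(181)), (np.int64(677), np.int64(133), np.int64(177)), (np.int64(689), np.int64(134), np.int64(172)), (np.int64(703), np.int64(135), np.int64(168)), (np.int64(717), np.int64(136), np.int64(162)), (np.int64(732), np.int64(137), np.int64(156)), (np.int64(750), np.int64(140), np.int64(144))]
25 [(np.int64(519), np.int64(160), np.int64(0)), (np.int64(571), np.int64(139), np.int64(105)), (np.int64(590), np.int64(137), np.int64(116)), (np.int64(607), np.int64(135), np.int64(126)), (np.int64(624), np.int64(133), np.int64(135)), (np.int64(641), np.int64(122), np.int64(190)), (np.int64(652), np.int64(123), np.int64(185)), (np.int64(664), np.int64(123), np.int64(183)), (np.int64(677), np.int64(124), np.int64(178)), (np.int64(690),
[... 8538 characters left out ...]
64(1)), (np.int64(849), np.int64(-78), np.int64(-1))]
235 [(np.int64(488), np.int64(-102), np.int64(-1)), (np.int64(516), np.int64(-101), np.int64(0)), (np.int64(606), np.int64(6), np.int64(224)), (np.int64(585), np.int64(-72), np.int64(62)), (np.int64(607), np.int64(-77), np.int64(50)), (np.int64(629), np.int64(-101), np.int64(0)), (np.int64(657), np.int64(-100), np.int64(2)), (np.int64(665), np.int64(1), np.int64(214)), (np.int64(679), np.int64(-2), np.int64(207)), (np.int64(696), np.int64(-9), np.int64(192)), (np.int64(698), np.int64(9), np.int64(230)), (np.int64(797), np.int64(-100), np.int64(0)), (np.int64(825), np.int64(-101), np.int64(0)), (np.int64(852), np.int64(-100), np.int64(0))]
```

View pics/b.png

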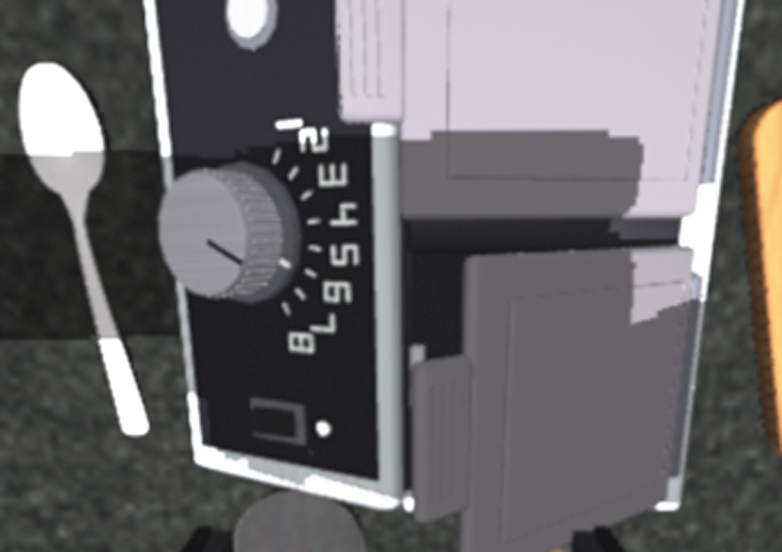

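Run:
```python
from h import *
import pickle
from scipy.optimize import least_squares
a=pickle.load(open('f0.pkl','rb'))
np.set_printoptions(precision=3,suppress=True)
def plane(Q):
    for _ in range(4):
        c=Q.mean(0); n=np.linalg.svd(Q-c,full_matrices=False)[2][2]; n*=np.sign(n[2]); d=(Q-c)@n
        Q=Q[abs(d)<3]
    return c,n,d.std(),len(Q)
P=cloud(a[2])
def reg(u0,u1,v0,v1,P=P):
    Q=P[v0:v1,u0:u1].reshape(-1,3); return Q[np.isfinite(Q[:,0])]
S=lambda x:80+int(x/2.3)
T=lambda y:int(y/2.3)
pan=np.vstack([reg(S(170),S(330),T(60),T(115)),reg(S(220),S(370),T(365),T(450))])
c,n,s,k=plane(pan); print('panel',c,n,s,k,'yaw',np.arctan2(-n[1],-n[0]),'tilt',np.arccos(n[2]))
yaw=np.arctan2(-n[1],-n[0])
face=reg(S(180),S(225),T(195),T(280)); cf,nf,s,k=plane(face); print('face',cf,nf,s,k)
for nm,r in dict(left=(S(460),S(690),T(10),T(120)),right=(S(480),S(650),T(290),T(500))).items():
    print(nm,*plane(reg(*r)), )
    nn=plane(reg(*r))[1]; print('ang',np.arccos(nn[2]),'yaw',np.arctan2(-nn[1],-nn[0]))
# full dial-face centroid: points near face plane and nearby
A=P[np.isfinite(P[...,0])]
m=(abs((A-cf)@nf)<2.5)&(np.linalg.norm(A-cf,axis=1)<30)
F=A[m]; print('face pts',len(F),F.mean(0),(F.max(0)+F.min(0))/2,F.max(0)-F.min(0))
# housing sides from side cams + wrist: tops of housing z~100..148
for i in (0,1):
    B=cloud(a[i]).reshape(-1,3); B=B[np.isfinite(B[:,0])]
    B=B[(B[:,0]>540)&(B[:,0]<780)&(B[:,1]>-90)&(B[:,1]<200)&(B[:,2]>20)&(B[:,2]<240)]
    ft=B[(B[:,0]<570)&(B[:,2]<85)&(B[:,2]>25)&(B[:,1]<130)&(B[:,1]>-30)]
    print(i,len(B),'front',len(ft),plane(ft) if len(ft)>20 else '')
    sd=B[(B[:,0]>580)&(B[:,0]<720)&(B[:,2]<85)&(B[:,2]>35)&(B[:,1]>130)&(B[:,1]<170)]
    if len(sd)>20:
        for _ in range(3):
            cc=sd.mean(0); q=np.linalg.svd(sd-cc,full_matrices=False)[2][2]; sd=sd[abs((sd-cc)@q)<4]
        print('side',cc,q,len(sd))
```

```text
panel [601.917  64.651 122.415] [-0.499 -0.002  0.867] 0.7176220758415401 3872 yaw 0.004837815966488949 tilt 0.5222600034542239
face [580.967  79.022 139.53 ] [-0.506 -0.006  0.862] 0.4991055072434324 702
left [697.218 124.504 169.96 ] [0.349 0.003 0.937] 0.6269390231672222 4782
ang 0.3560582272313861 yaw -3.1322477521106182
right [696.277  36.296 191.948] [0.614 0.005 0.789] 0.5853678977607997 6706
ang 0.6615780595699882 yaw -3.1337803674456834
face pts 1655 [582.235  79.388 140.122] [581.526  78.889 139.137] [35.441 39.611 21.295]
0 9689 front 604 (array([550.69 ,  64.758,  57.413]), array([-0.998, -0.03 ,  0.06 ]), np.float64(1.4257634432790165), 574)
1 7053 front 597 (array([550.357,  63.513,  55.652]), array([-0.998, -0.031,  0.047]), np.float64(1.434780051509005), 541)
```

```bash
cat >> h.py <<'E'
from scipy.spatial.transform import Rotation as Ro
G=np.array([654.5,79.,0]); YAW=0.006
RG=Ro.from_euler('z',YAW)
def W(p): return G+RG.apply(np.array(p,float)*1000)
N=RG.apply([-.5,0,.866]); N/=np.linalg.norm(N)
TOP=W([-.072,0,.139])
def dialrot(phi,s):
    """tool into the panel, closing along grinder y*s, turned phi about the outward normal"""
    y=RG.apply([0,s,0]); z=-N; x=np.cross(y,z)
    return (Ro.from_rotvec(phi*N)*Ro.from_matrix(np.c_[x,y,z])).as_quat()
E
python3 - <<'E'
from h import *
np.set_printoptions(precision=2,suppress=True)
print(TOP)
for s in(1,-1):
  for phi in(-.5,0,.5):
    print(s,phi,planner.inverse_kinematics(TOP-N*16,dialrot(phi,s)),planner.inverse_kinematics(TOP+N*60,dialrot(phi,s)))
  y=RG.apply([0,s,0]);z=np.array([0,0,-1.]);q=Ro.from_matrix(np.c_[np.cross(y,z),y,z]).as_quat()
  for yy in(.049,-.049): print('lid',planner.inverse_kinematics(W([-.0165,yy,.151]),q))
E
```

```text
[582.5   78.57 139.  ]
1 -0.5 [-0.2  -0.   -0.09  2.18  0.32  0.48  0.53] [-0.25 -0.17 -0.07  2.18  0.24  0.64  0.6 ]
1 0 [-0.18 -0.   -0.12  2.18  0.32  0.48  1.03] [-0.23 -0.17 -0.08  2.18  0.24  0.64  1.1 ]
1 0.5 [-0.15 -0.   -0.15  2.18  0.32  0.48  1.53] [-0.22 -0.17 -0.09  2.18  0.23  0.64  1.6 ]
lid [-0.08  0.39 -0.24  1.54  0.1   1.22  1.24]
lid [ 0.04  0.37 -0.2   1.57  0.08  1.21  1.4 ]
-1 -0.5 [-0.22 -0.   -0.08  2.18  0.32  0.48 -2.61] [-0.1  -0.16 -0.21  2.17  0.2   0.63 -2.51]
-1 0 [-0.16 -0.   -0.14  2.18  0.32  0.48 -2.11] [-0.1  -0.16 -0.21  2.17  0.2   0.63 -2.  ]
-1 0.5 [-0.21 -0.   -0.09  2.18  0.32  0.48 -1.61] [-0.14 -0.16 -0.17  2.18  0.21  0.64 -1.52]
lid [-0.42  0.38  0.2   1.56 -0.08  1.21 -1.77]
lid [-0.31  0.36  0.24  1.59 -0.09  1.2  -1.61]
```

Run:
```python
from h import *
np.set_printoptions(precision=2,suppress=True)
t=robot.current_time
q=dialrot(-.45,1)
robot.goto(TOP+N*60,q); print(t())
st=robot.move_l(TOP-N*15,v=80,stop_force=12); print(st,robot.current_eef_pos(),(robot.current_eef_pos()-TOP)@N,t())
if not st:
    robot.grab(30); print('w',robot.current_width(),robot.current_force(),t())
    for phi in np.linspace(-.45,.47,6)[1:]:
        robot.goto(TOP-N*15,dialrot(phi,1)); print(phi,robot.current_force(),robot.current_wrist_torque()@N,t())
    robot.ungrasp()
    robot.move_l(TOP+N*70,v=120); print(t())
    f=vision.grab_frame("wrist"); g=vision.grab_frame("scene")
    im=np.hstack([f["frame"],g["frame"]]); 
    cv2.imwrite('pics/c.png',cv2.resize(im[...,::-1],(800,300),interpolation=cv2.INTER_AREA))
    cv2.imwrite('pics/c2.png',cv2.resize(g["frame"][130:270,170:310,::-1],None,fx=4,fy=4,interpolation=cv2.INTER_CUBIC))
```

```text
0.9417
False [590.18  78.69 126.52] -14.642743485687893 2.025
w 0.4629570941549816 [ 2.56  4.44 -0.67] 2.8667
-0.266 [ 3.79  5.83 -2.94] -0.04397264266967377 3.1667
-0.08200000000000002 [ 4.83  6.52 -1.41] -0.08680595092012744 3.4667
0.10200000000000004 [ 5.03  8.52 -2.76] 0.05608455601078588 3.7667
0.286 [ 5.15 11.25 -5.14] -0.07451215222858476 4.0667
0.47 [ 3.18 10.43 -3.41] -0.10806139244981217 4.3667
6.25
```

View pics/c.png

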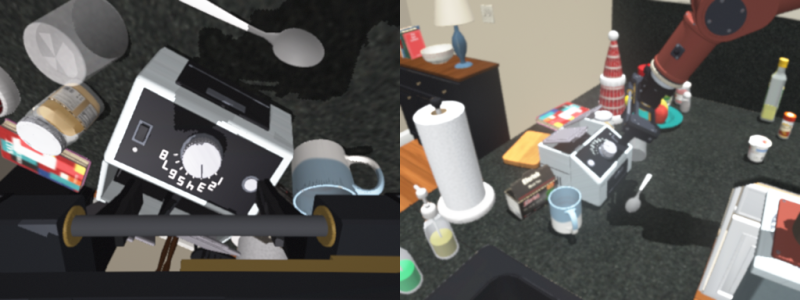

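Wrist image (left half): the dial is at about (202,155), with its line pointing down near the numerals 4 or 3. An enlarged crop should settle which.

Run:
```python
from h import *
f=vision.grab_frame("wrist")
cv2.imwrite('pics/d.png',cv2.resize(f["frame"][150:260,185:315,::-1],None,fx=5,fy=5,interpolation=cv2.INTER_CUBIC))
```

```text
(no output)
```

View pics/d.png

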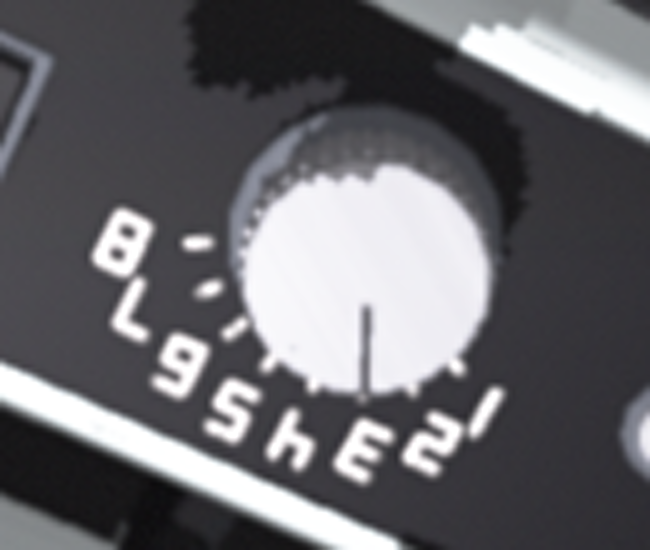

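The crop shows the dial line ending at the tick at (362,398), against the numeral "3" at (360,460), so the dial is set. Next are the lids, right one first.

```bash
cat >> h.py <<'E'
y_=RG.apply([0,1,0]); z_=np.array([0,0,-1.]); QD=Ro.from_matrix(np.c_[np.cross(y_,z_),y_,z_]).as_quat()
def tabp(side,th,r=.110,h=.003):
    return W([.0925-r*np.cos(th)+h*np.sin(th), side*.049, .148+r*np.sin(th)+h*np.cos(th)])
def press(side,th0,stop=26):
    t=robot.current_time
    robot.goto(tabp(side,th0)+[0,0,50],QD)
    robot.move_l(tabp(side,th0)+[0,0,12],v=100,stop_force=8)
    for th in list(np.arange(th0-.1,.2,-.15))+[.17]:
        if robot.move_l(tabp(side,th)+[0,0,2],v=60,stop_force=12): print('stop at',th,robot.current_force())
    print('pre',robot.current_eef_pos(),robot.current_force(),t())
    s=robot.move_l(tabp(side,0)+[0,0,-.5],v=15,stop_force=stop)
    print('end',s,robot.current_eef_pos(),robot.current_force(),t())
    robot.move_l(robot.current_eef_pos()+np.array([0,0,90]),v=150); print('up',robot.current_force(),t())
E
python3 - <<'E'
from h import *
np.set_printoptions(precision=2,suppress=True)
robot.move_l(TOP+N*70+[-20,0,70],v=200)
robot.grab(10)
press(-1,.66)
E
```

```text
pre [639.01  29.88 171.01] [ 0.39  0.48 -1.09] 11.4917
end False [637.29  29.9  150.93] [-2.17  0.08  5.61] 13.05
up [ 0.42  0.68 -0.2 ] 13.8
```

Run:
```python
from h import *
np.set_printoptions(precision=2,suppress=True)
press(1,.36)
robot.move_l(np.array([560,79,300.]),v=200)
f=vision.grab_frame("wrist"); g=vision.grab_frame("side"); s=vision.grab_frame("scene")
im=np.hstack([f["frame"],s["frame"][120:312,120:376].repeat(2,0).repeat(2,1)])
cv2.imwrite('pics/e.png',cv2.resize(im[...,::-1],(800,300),interpolation=cv2.INTER_AREA))
for n,c in(("scene",s),("side",g),("wrist",f)):
    A=cloud(c).reshape(-1,3); A=A[np.isfinite(A[:,0])]
    L=RG.inv().apply(A-G)
    for nm,sd in(("left",49),("right",-49)):
        for nn,lo,hi in(("tab",-24,-10),("mid",0,60)):
            m=(L[:,0]>lo)&(L[:,0]<hi)&(abs(L[:,1]-sd)<(17 if nn=="tab" else 35))&(L[:,2]>120)&(L[:,2]<200)
            print(n,nm,nn,m.sum(),np.percentile(L[m,2],[10,50,90]) if m.sum() else '')
```

```text
pre [638.42 127.88 171.06] [ 0.17 -0.16 -0.31] 15.6167
end False [636.69 127.86 150.92] [-1.4  -0.64  4.18] 17.175
up [-0.27 -0.15 -0.78] 17.925
scene left tab 65 [148.52 149.93 150.93]
scene left mid 481 [149.97 150.93 152.02]
scene right tab 53 [139.7  149.96 150.91]
scene right mid 377 [150.19 151.19 152.16]
side left tab 44 [141.   151.77 153.08]
side left mid 256 [152.22 153.18 154.04]
side right tab 35 [140.81 151.47 152.76]
side right mid 202 [152.53 153.35 154.21]
wrist left tab 211 [150.   150.92 151.89]
wrist left mid 0 
wrist right tab 209 [149.77 150.8  151.89]
wrist right mid 0
```

View pics/e.png

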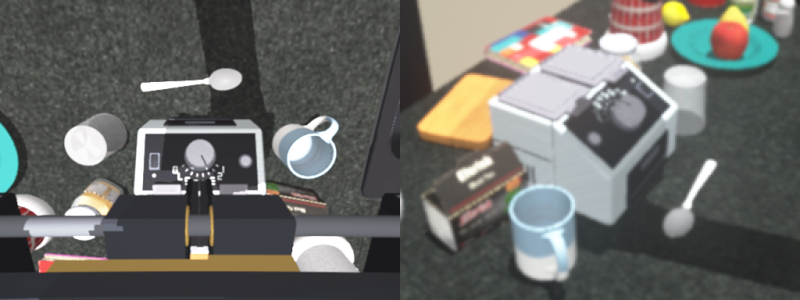

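The scene view shows both lids lying flat at about (560,80). In all three cameras their tabs measure 150–152 mm high, against 151 mm when shut. The dial line at (203,160) is unchanged, the things round the grinder are still standing, and the robot is clear.

```bash
python3 -c "
from h import *
print(finish_job(), robot.current_time())"
```

```text
the job is handed in; nothing more can be done
the job is handed in; nothing more can be done
```

The dial is set to 3, both hopper lids are pressed shut and measure flat in the cameras, and the job is handed in; no verdict was returned.

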